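Put the three lab vessels on their right instruments

ROBOT

A 6-joint arm with a two-finger parallel gripper is mounted at the origin on the work surface. World frame = base frame: x ahead of the robot, y to its left, z up, the work surface at z = 0. Lengths are in m, angles in rad, forces in N, time in s.
With the tool pointing down it reaches from about 0.15 to 0.775 m from the base axis. Payload 6.1 kg.
Tool frame: the origin (TCP) lies midway between the tips of the shut fingers; the grasp point (between the pads) lies 19 mm behind it (r.grasp_offset is the z of the grasp point in the tool frame, in m); z points along the fingers, y is the line along which they close (so a half turn about z gives the same grasp; the last joint's range is limited). The gripper opens to 85 mm and grips with 20 to 120 N. Pads are 22 mm wide; open, the fingers measure 114 mm over their backs; the gripper's body (76 mm by 85 mm) begins 54 mm behind the grasp point. The pads swing forward as they close: fully open they stand 13 mm farther back than shut.
Start: joints at [-1.2, 0.126, -0.04, 1.405, 0, 1.571], TCP at [0.19, -0.489, 0.231] pointing down, gripper open.
Joint ranges: [-2.72, 2.72], [-0.95, 1.95], [-1.27, 1.35], [-1.78, 2.02], [-1.46, 1.47], [-3.14, 3.14]. Speed limits (rad/s): [2.39, 2.39, 3.01, 3.14, 3.14, 3.14].

INTERFACE

Orientations are given as a rotation vector (axis times angle).
In Python, from station import sensors, optics, r gives the robot as it stands.
- The arm moves only by the tool step_arm, never from a script. Its argument "plan" is a list of rows, each a list of 7 numbers: the opening, from 0 (shut) to 1 (fully open), then the shift along the world's x, y, z in m, then the turn, a rotation vector about the world's x, y, z in degrees. In form: [[gripper, dx, dy, dz, wx, wy, wz], ...]. A call has 1 to 12 rows; each row is the pose to reach, as a shift and turn from the pose commanded when the call began; what a row does not reach only later rows make up. A row lasts 1/8 s, in which the tool goes at most 62.5 mm and 10.7 degrees, less where a joint would pass 70% of its speed; a pose out of reach is approached as far as the arm can. A call with a gripper value outside its range is refused whole. The fingers move at their own pace and stop on an object; "newtons" is the grip in N (left out, the last holds). Time passes only in rows, so rows that repeat a pose let the fingers close. It gives the time, the measured TCP pose, the force, the opening and the grip force at its end, in the units of the state.
- sensors.state(): the state, without advancing time (a new reading comes with each control period).
- optics.snapshot(name): name is "scene" or "top"; returns the picture (420x560x3 uint8, blue, green, red); there is no depth.
- optics.camera_model(name): a dict with "fx", "fy", "cx", "cy" (pixels), "T" (4x4, takes a point from camera to world coordinates). Camera axes: x right, y up, looking along -z (the intrinsics and any distortion apply to the point x, -y, -z); pixel columns grow to the right and rows downward; lengths in m; the calibration is good to about 2 mm. A picture is of the moment at which its call begins. camera_model takes no time and is no camera call.
- r.job_done(): hands the job in; it is judged then, once.
The state is a dict: "clock": time; "joint_pos": joint angles; "dq": joint speeds; "joint_efforts": joint torques, N m; "tcp_pos": TCP position; "tool_rot": TCP orientation; "wrist_force": force on the tool from outside, world axes, zero at the start; "wrist_torque": the same for the moment, N m; "gripper_width": opening from 0.0 (shut) to 1.0 (fully open); "gripper_force": force on a finger pad.
Only numpy, scipy, OpenCV 4.12 (cv2) and the standard library are available. Lean on these libraries where they do the work, as an engineer would, in place of code of your own. Each camera call takes 0.05 s, during which the arm holds its last target. There are 200 camera calls.

TASK

The three vessels stand on the wrong instruments: move them round so that the conical flask stands in the middle of the stirrer's plate, the steel cup in the middle of the balance's round pan and the capped bottle in the middle of the light box's pane. Park one vessel on the empty cork mat while you shift the others, so that every instrument carries one vessel at the end. Set each down gently and upright, never let one fall or tip over, and do not move the dish stack, the dropper bottle or the sample pot.

Things in the scene. Friction and masses are not known exactly. Their poses are not given: they have to be found in the camera images.
- flask: Loose glass conical (Erlenmeyer) flask with a plain steel cap, 120 mm tall, about 160 g. Foot 64 mm across, widest 66 mm at 12 mm up, narrowing to 29 mm at 78 mm; the cylindrical steel cap is 34 mm across from 88 to 120 mm above the foot: grip it by the cap. Origin: centre of the underside, z up its axis; round about z. Starts upright on the balance's pan.
- cup: Loose open stainless steel cup, empty, 50 mm tall, 56 mm outside diameter at the rim and narrower at the foot, wall 3 mm, about 110 g. Grip it across the outside just under the rim. Origin: centre of the underside, z up; round about z. Starts upright on the light box.
- bottle: Loose squat brown glass bottle with a black screw cap, closed, 88 mm tall, about 150 g. Body 52 mm across up to 52 mm, then a shoulder; the cap is a cylinder 38 mm across from 64 to 88 mm above the foot: grip it by the cap. Origin: centre of the underside, z up; round about z. Starts upright on the stirrer.
- stirrer: Fixed magnetic stirrer, 115 x 115 mm, 45 mm high, its whole top a flat square white ceramic plate (112 mm), with a black knob at its front (-x). Origin: centre of the underside on the bench, z up; the plate's top is at z = 45 mm above it, centred over it. The flask belongs here.
- pan (a point): Centre of the top face of the round steel pan, 92 mm across, of a fixed white compact balance (125 x 105 mm body). The point lies on the flat pan surface, 45 mm above the bench, z up. The steel cup belongs here.
- lightbox: Fixed viewing light box, a low black rectangular box 88 mm (x) by 145 mm (y) and 45 mm high, with a flush-topped flat white pane 72 x 108 mm in the middle of its top. Origin: centre of the underside on the bench, z up; the pane's top is at z = 45 mm above it, centred over it. The bottle belongs here.
- mat: Fixed round cork mat, 110 mm across, 5 mm thick, lying flat on the bench and empty at the start: the free spot for parking one vessel. Origin: centre of its underside, its top is at z = 5 mm.
- dishes: Loose stack of three lidded clear and white plastic petri dishes, 90 mm across, 42 mm high. Origin: centre of the underside. To be left where it is. (All else on the bench is fixed and stands round the edge, outside the instruments: tube racks 130 mm high, stock bottles, a glove box, a block heater 120 mm high on the left and a black viewing cabinet 220 mm high on the right.)
- dropper: Loose small brown dropper bottle with a rubber bulb, 32 mm across, 80 mm tall. Origin: centre of the underside. To be left where it is.
- pot: Loose small sample pot with a white lid, 41 mm across, 46 mm tall. Origin: centre of the underside. To be left where it is.
There are look-alikes about, which are no part of the job. Of the things like the mat, leave any that is green or pink; of the rest the smaller one is meant.

How it is judged:
On the way:
1. one of the vessels stands upright on the cork mat (((horizontal distance between flask and mat below 0.045 m and z of flask in the frame of mat below 0.011 m and angle between flask's own z axis and vertical below 0.1 rad) or (horizontal distance between cup and mat below 0.045 m and z of cup in the frame of mat below 0.011 m and angle between cup's own z axis and vertical below 0.1 rad) or (horizontal distance between bottle and mat below 0.045 m and z of bottle in the frame of mat below 0.011 m and angle between bottle's own z axis and vertical below 0.1 rad))), for 0.2 s.
At the end, for the whole second after the job is handed in: The flask on the stirrer, the cup on the balance's pan and the bottle on the light box: each upright (within 0.1 rad), its axis within 14 mm of the middle of the plate, pan or pane, its foot resting on it (within 6 mm in height), at rest and let go (horizontal distance between flask and stirrer below 0.014 m and z of flask in the frame of stirrer between 0.039 and 0.051 m and angle between each of flask, cup, bottle's own z axis and vertical below 0.1 rad and linear speed of each of flask, cup, bottle below 0.02 m/s and contact force between the fingers and flask below 0.05 N and horizontal distance between cup and pan below 0.014 m and z of cup in the frame of pan between -0.006 and 0.006 m and contact force between the fingers and cup below 0.05 N and horizontal distance between bottle and lightbox below 0.014 m and z of bottle in the frame of lightbox between 0.039 and 0.051 m and contact force between the fingers and bottle below 0.05 N); the robot touches nothing.
It fails at once if a vessel is tipped by more than 0.5 rad (angle between any of flask, cup, bottle's own z axis and vertical above 0.5 rad).
It fails at once if a vessel is let fall or thrown (faster than 0.6 m/s out of the fingers, a drop of about 20 mm) ((linear speed of flask above 0.6 m/s and contact force between the fingers and flask below 0.05 N) or (linear speed of cup above 0.6 m/s and contact force between the fingers and cup below 0.05 N) or (linear speed of bottle above 0.6 m/s and contact force between the fingers and bottle below 0.05 N)).
It fails at once if the dish stack, the dropper bottle or the sample pot is moved by more than 20 mm (distance of any of dishes, dropper, pot from where it was at the start of the episode above 0.02 m).
It also fails if it takes over 128 s, if anything falls off the work surface, if the arm or the gripper's body presses on something with over 40 N, if the wrist force passes 120 N, or if a joint passes its speed limit or range.

## Working session

There is one attempt and no reset: what is moved stays moved. The work goes in short steps, Python scripts to look and compute and a tool call to move; the robot and the scene stay as the last step left them, time stands still between calls to the robot, and variables do not carry over. Pictures are saved under pics/ and viewed, at most 14 in all, crops included, and the job is handed in when it is done.

Besides the shell and the picture viewer there is one more tool, called after "Call:" by a JSON object that holds its "fn" and its "kwargs". step_arm: Moves the arm, as the interface text tells. Its arguments: {"type":"object","properties":{"plan":{"type":"array"},"newtons":{"type":"number"}},"required":["plan"]}

```bash
mkdir -p pics; python3 - <<'E'
from station import sensors, optics, r
import cv2
for n in("scene","top"):
    cv2.imwrite(f"pics/{n}0.png",optics.snapshot(n)); m=optics.camera_model(n); print(n,m)
print(sensors.state())
E
```

```text
scene {'fx': 474.25936239013566, 'fy': 474.25936239013566, 'cx': 278.07137251131775, 'cy': 203.26932633077854, 'T': array([[ 0.17779407, -0.7177484 ,  0.67322099,  1.13884986],
       [ 0.98405182,  0.13356378, -0.11748503, -0.12447418],
       [-0.00559325,  0.68337248,  0.73004847,  0.80594864],
       [ 0.        ,  0.        ,  0.        ,  1.        ]])}
top {'fx': 542.999650124853, 'fy': 542.999650124853, 'cx': 275.0765758522393, 'cy': 213.31309129751784, 'T': array([[-0.02673079,  0.99584858, -0.08701195,  0.36115365],
       [-0.99959082, -0.02751445, -0.00781927, -0.0256762 ],
       [-0.0101809 ,  0.08676733,  0.99617658,  1.29877896],
       [ 0.        ,  0.        ,  0.        ,  1.        ]])}
{'clock': 0.1, 'joint_pos': array([-1.19997667e+00,  1.26334181e-01, -4.04961441e-02,  1.40541331e+00,
       -1.01191597e-05,  1.57079944e+00]), 'dq': array([-4.39845475e-04, -6.70907024e-04,  2.71672981e-03, -1.58616528e-05,
       -2.79603140e-04,  7.73297467e-04]), 'joint_efforts': array([-8.67173803e-04, -4.36903667e+01,  3.53606343e+01,  1.37389547e-02,
        1.02425028e-07, -1.07973534e-05]), 'tcp_pos': array([ 0.19011278, -0.48897337,  0.23060372]), 'tool_rot': array([-3.08635279e+00, -5.78883877e-01,  4.34534391e-04]), 'wrist_force': array([ 0.78357141,  0.50863002, -0.74232747]), 'wrist_torque': array([-0.01275966,  0.02468575,  0.01034631]), 'gripper_force': 0.0, 'gripper_width': 0.9989753152269146}
```

View pics/top0.png

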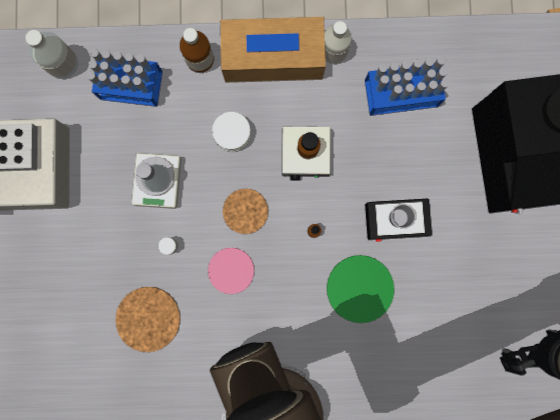

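View pics/scene0.png

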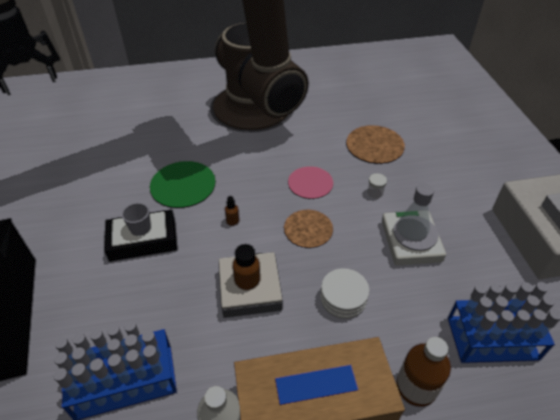

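The top view shows the flask on the balance (155,178), the bottle on the stirrer (307,148), the cup on the light box (400,217), the small cork mat at (245,211), the dropper at (314,230), the pot at (167,246) and the dishes at (232,131). The larger cork disc at (148,319) is the decoy.

```bash
cat > h.py <<'E'
from station import sensors, optics, r
import cv2, numpy as np
def ray(n,u,v):
    m=optics.camera_model(n); T=m["T"]
    d=T[:3,:3]@np.array([(u-m["cx"])/m["fx"],-(v-m["cy"])/m["fy"],-1.]); return T[:3,3],d
def at(n,uv,z):
    o,d=ray(n,*uv); return (o+d*(z-o[2])/d[2]).round(4)
def proj(n,p):
    m=optics.camera_model(n); q=np.linalg.inv(m["T"])@np.r_[p,1]
    return np.array([m["cx"]-m["fx"]*q[0]/q[2], m["cy"]+m["fy"]*q[1]/q[2]])
def tri(uv1,uv2):  # top, scene
    (a,d),(b,e)=ray("top",*uv1),ray("scene",*uv2)
    s=np.linalg.lstsq(np.c_[d,-e],b-a,rcond=None)[0]; p,q=a+s[0]*d,b+s[1]*e
    return ((p+q)/2).round(4),np.linalg.norm(p-q).round(4)
def blobs(mask,box,amin=60):
    x0,y0,x1,y1=box; m=np.zeros(mask.shape,np.uint8); m[y0:y1,x0:x1]=mask[y0:y1,x0:x1]*255
    c=[k for k in cv2.findContours(m,cv2.RETR_EXTERNAL,cv2.CHAIN_APPROX_NONE)[0] if cv2.contourArea(k)>amin]
    return sorted(c,key=cv2.contourArea,reverse=True)
def world(n,c,z): # contour to plane z
    return np.array([at(n,p,z)[:2] for p in c.reshape(-1,2)],np.float32)
def crop(img,box,k):
    x0,y0,x1,y1=box; return cv2.resize(img[y0:y1,x0:x1],None,fx=k,fy=k,interpolation=cv2.INTER_CUBIC)
E
python3 - <<'E'
from h import *
t=cv2.imread("pics/top0.png"); s=cv2.imread("pics/scene0.png")
h=cv2.cvtColor(t,cv2.COLOR_BGR2HSV).astype(int); H,S,V=h[...,0],h[...,1],h[...,2]
def rep(name,c,z):
    w=world("top",c,z); print(name,"px",cv2.boundingRect(c),"minRect",cv2.minAreaRect(w),"circ",cv2.minEnclosingCircle(w),"ell",cv2.fitEllipse(c)[0])
cork=(H<20)&(S>100)&(V>80)
for c in blobs(cork,(190,160,300,250))[:2]: rep("mat",c,.005)
for c in blobs((V>190)&(S<60),(270,115,340,185))[:2]: rep("stirrer",c,.045)
for c in blobs(V<60,(355,190,440,250))[:2]: rep("lightboxblack",c,.045)
for c in blobs((V>200)&(S<40),(360,190,440,250))[:2]: rep("pane",c,.045)
for c in blobs(V<45,(290,125,325,160),30)[:2]: rep("cap",c,.133)
for c in blobs((V>200),(120,140,190,215))[:2]: rep("balance",c,.045)
for c in blobs(S>120,(300,218,330,242),30)[:1]: rep("dropper",c,.04)
for c in blobs((V>200),(150,232,185,260),30)[:1]: rep("pot",c,.046)
for c in blobs((V>200),(205,105,258,158),30)[:1]: rep("dishes",c,.042)
a=np.hstack([crop(t,(125,145,195,215),5),crop(t,(365,190,435,245),5)[:275] if 0 else cv2.copyMakeBorder(crop(t,(365,190,435,245),5),0,75,0,0,cv2.BORDER_CONSTANT)])
b=np.hstack([crop(s,(380,175,450,255),5)[:400], cv2.copyMakeBorder(crop(s,(100,195,180,255),4),0,160,0,0,cv2.BORDER_CONSTANT)[:400]])
b=b[:,:700]; b=cv2.copyMakeBorder(b,0,0,0,max(0,700-b.shape[1]),cv2.BORDER_CONSTANT)
cv2.imwrite("pics/c1.png",cv2.resize(np.vstack([a,b]),None,fx=.8,fy=.8))
E
```

```text
mat px (223, 189, 45, 45) minRect ((0.48189571499824524, 0.05634492263197899), (0.10551536083221436, 0.10585931688547134), 88.5159912109375) circ ((0.48238682746887207, 0.05619743838906288), 0.05394638702273369) ell (245.06312561035156, 210.85629272460938)
stirrer px (283, 127, 47, 47) minRect ((0.6178644299507141, -0.09198758006095886), (0.10804586857557297, 0.10918574035167694), 87.99748992919922) circ ((0.6187868118286133, -0.09226889163255692), 0.07598119974136353) ell (305.7585144042969, 149.44839477539062)
lightboxblack px (365, 199, 67, 41) minRect ((0.45061421394348145, -0.299516886472702), (0.08685014396905899, 0.1480490118265152), 1.7533913850784302) circ ((0.4498000144958496, -0.2996000051498413), 0.0840943455696106) ell (397.9960632324219, 218.71290588378906)
pane px (376, 203, 48, 32) minRect ((0.4508732855319977, -0.3029702305793762), (0.07003453373908997, 0.10427800565958023), 1.8476102352142334) circ ((0.45190000534057617, -0.30285000801086426), 0.06159083917737007) ell (399.4053039550781, 218.06655883789062)
cap px (301, 133, 17, 17) minRect ((0.619066059589386, -0.0
[... 785 characters left out ...]
45), (0.027911286801099777, 0.02794031985104084), 88.15235137939453) circ ((0.42954614758491516, -0.10473690181970596), 0.01532280258834362) ell (313.9981994628906, 230.1662139892578)
pot px (159, 238, 16, 16) minRect ((0.40296027064323425, 0.23677951097488403), (0.03495211526751518, 0.03465823084115982), 88.51844787597656) circ ((0.40313419699668884, 0.23726215958595276), 0.018991613760590553) ell (166.3392791748047, 245.44676208496094)
dishes px (212, 112, 37, 37) minRect ((0.6710150837898254, 0.08511155843734741), (0.08500427007675171, 0.08638129383325577), 88.38667297363281) circ ((0.6712536215782166, 0.08443228900432587), 0.043805353343486786) ell (230.4033660888672, 129.86793518066406)
```

View pics/c1.png

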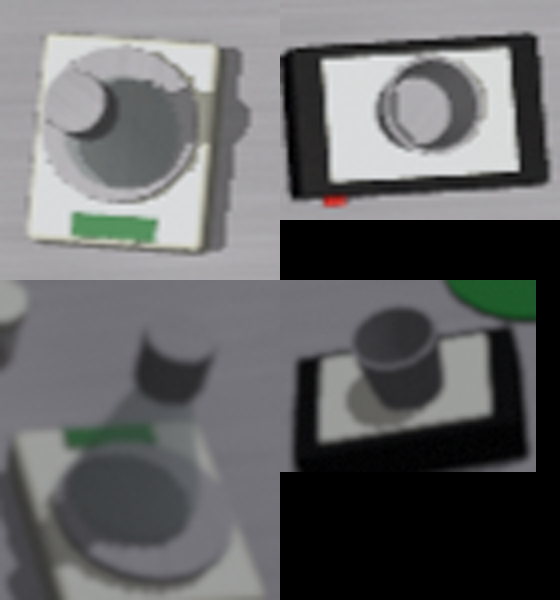

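The crops show the flask cap's top at about (144,170) in top and (424.6,189) in scene. The pan's circle is centred near (154.6,175.7) in top. The cup's rim is at about (403.6,216.6) in top and (136,212.7) in scene.

```bash
python3 - <<'E'
from h import *
print("flask cap .165",at("top",(143.7,170.2),.165),at("scene",(424.6,189.2),.165),tri((143.7,170.2),(424.6,189.2)))
print("pan",at("top",(154.7,175.6),.045))
print("cup rim",at("top",(403.7,216.6),.095),at("scene",(135.9,212.7),.095),tri((403.7,216.6),(135.9,212.7)))
s=cv2.imread("pics/scene0.png");V=s.max(2)
h=cv2.cvtColor(s,cv2.COLOR_BGR2HSV).astype(int)
c=blobs((h[...,0]<20)&(h[...,1]>100)&(h[...,2]>60),(275,200,345,250))[0]; print("mat scene",cv2.minAreaRect(world("scene",c,.005)))
c=blobs(V<40,(230,240,262,268),20)[0]; print("bcap px",cv2.boundingRect(c), tri((309.3,141.1),(245.5,253)))
E
```

```text
flask cap .165 [0.5594 0.2587 0.165 ] [0.5627 0.2588 0.165 ] (array([0.5601, 0.2599, 0.1621]), np.float64(0.0011))
pan [0.5669 0.2631 0.045 ]
cup rim [ 0.4511 -0.3013  0.095 ] [ 0.4564 -0.2971  0.095 ] (array([ 0.4514, -0.3003,  0.0902]), np.float64(0.0041))
mat scene ((0.4841376543045044, 0.056568339467048645), (0.10195398330688477, 0.10388904809951782), 79.15970611572266)
bcap px (236, 245, 20, 22) (array([ 0.6206, -0.0949,  0.1255]), np.float64(0.0018))
```

Call:
{"fn": "step_arm", "kwargs": {"plan": [[1,0.03,0.03,0.02,0,0,10],[1,0.06,0.08,0.04,0,0,20],[1,0.09,0.13,0.06,0,0,30],[1,0.12,0.18,0.08,0,0,40],[1,0.15,0.23,0.08,0,0,50],[1,0.18,0.28,0.08,0,0,60],[1,0.21,0.34,0.08,0,0,69],[1,0.25,0.39,0.08,0,0,69],[1,0.28,0.44,0.08,0,0,69],[1,0.28,0.49,0.08,0,0,69],[1,0.28,0.54,0.08,0,0,69],[1,0.28,0.54,0.08,0,0,69]]}}

```text
clock: 1.6
tcp_pos: [0.4699, 0.0535, 0.3107]
tool_rot: [-2.21, -2.231, 0.001]
wrist_force: [0.3, -0.7, -0.1]
gripper_width: 1.002
gripper_force: 0.0
```

Call:
{"fn": "step_arm", "kwargs": {"newtons": 30, "plan": [[1,0.03,0.05,-0.03,0,0,0],[1,0.06,0.1,-0.06,0,0,0],[1,0.08,0.15,-0.06,0,0,0],[1,0.091,0.205,-0.06,0,0,0],[1,0.091,0.205,-0.06,0,0,0],[1,0.091,0.205,-0.1,0,0,0],[1,0.091,0.205,-0.14,0,0,0],[1,0.091,0.205,-0.165,0,0,0],[1,0.091,0.205,-0.18,0,0,0],[1,0.091,0.205,-0.18,0,0,0],[1,0.091,0.205,-0.18,0,0,0]]}}

```text
clock: 2.98
tcp_pos: [0.5619, 0.2555, 0.1327]
tool_rot: [2.217, 2.225, 0.003]
wrist_force: [-0.2, -0.6, 0.1]
gripper_width: 0.998
gripper_force: 0.0
```

```bash
python3 - <<'E'
from h import *
print(sensors.state()["tcp_pos"])
t=optics.snapshot("top");s=optics.snapshot("scene")
cv2.imwrite("pics/c2.png",np.hstack([crop(t,(115,130,215,230),4),crop(s,(370,140,470,240),4)]))
E
```

```text
[0.56192975 0.25550882 0.13267119]
```

View pics/c2.png

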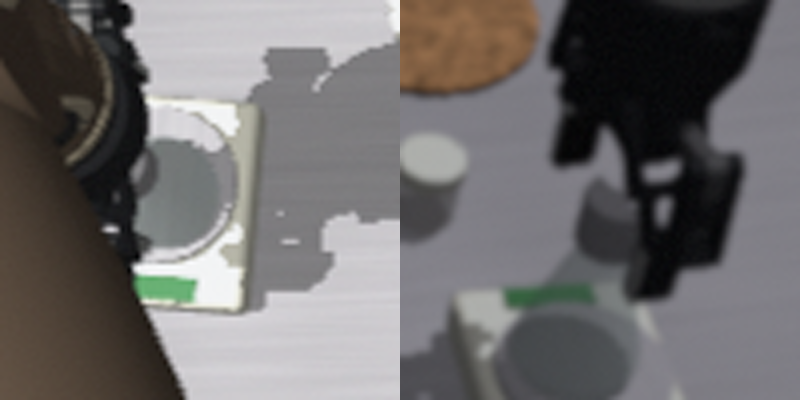

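The cap sits at about (610,220) in the scene crop, between the far finger (575,160) and the near finger (655,280). I'll shift 3 mm in y, then grip and lift.

Call:
{"fn": "step_arm", "kwargs": {"newtons": 30, "plan": [[1,0,0.003,0,0,0,0],[0,0,0.003,0,0,0,0],[0,0,0.003,0,0,0,0],[0,0,0.003,0,0,0,0],[0,0,0.003,0,0,0,0],[0,0,0.003,0,0,0,0],[0,0,0.003,0,0,0,0],[0,0,0.003,0,0,0,0]]}}

```text
clock: 4.08
tcp_pos: [0.5611, 0.2587, 0.1314]
tool_rot: [-2.217, -2.226, 0.0]
wrist_force: [-1.9, -0.2, 2.0]
gripper_width: 0.386
gripper_force: 29.9
```

Call:
{"fn": "step_arm", "kwargs": {"newtons": 30, "plan": [[0,0,0,0.02,0,0,0],[0,0,0,0.05,0,0,0],[0,0,-0.01,0.07,0,0,0],[0,-0.02,-0.05,0.07,0,0,0],[0,-0.04,-0.09,0.06,0,0,0],[0,-0.06,-0.13,0.06,0,0,0],[0,-0.07,-0.17,0.06,0,0,0],[0,-0.078,-0.195,0.05,0,0,0],[0,-0.078,-0.203,0.03,0,0,0],[0,-0.078,-0.203,0.01,0,0,0],[0,-0.078,-0.203,-0.01,0,0,0],[0,-0.078,-0.203,-0.025,0,0,0]]}}

```text
clock: 5.58
tcp_pos: [0.483, 0.0555, 0.1052]
tool_rot: [-2.217, -2.226, 0.001]
wrist_force: [-1.2, -0.3, -1.3]
gripper_width: 0.389
gripper_force: 30.5
```

Call:
{"fn": "step_arm", "kwargs": {"plan": [[0,0,0,-0.005,0,0,0],[0,0,0,-0.01,0,0,0],[0,0,0,-0.013,0,0,0],[0,0,0,-0.014,0,0,0],[0,0,0,-0.014,0,0,0]]}}

```text
clock: 6.2
tcp_pos: [0.4834, 0.0557, 0.0925]
tool_rot: [2.216, 2.226, 0.0]
wrist_force: [-0.2, -0.0, -1.9]
gripper_width: 0.385
gripper_force: 30.5
```

Call:
{"fn": "step_arm", "kwargs": {"plan": [[0,0,0,-0.001,0,0,0],[0,0,0,-0.001,0,0,0],[0.45,0,0,-0.001,0,0,0],[0.5,0,0,-0.001,0,0,0],[0.6,0,0,-0.001,0,0,0],[0.8,0,0,-0.001,0,0,0],[1,0,0,-0.001,0,0,0],[1,0,0,-0.001,0,0,0],[1,0,0,0.02,0,0,0],[1,0,0,0.06,0,0,0],[1,0,0,0.11,0,0,0],[1,0,0,0.16,0,0,0]]}}

```text
clock: 7.7
tcp_pos: [0.483, 0.0557, 0.2537]
tool_rot: [-2.217, -2.226, 0.0]
wrist_force: [0.8, -0.1, 0.1]
gripper_width: 1.004
gripper_force: 0.0
```

Call:
{"fn": "step_arm", "kwargs": {"plan": [[1,-0.005,-0.05,0,0,0,0],[1,-0.01,-0.11,0,0,0,0],[1,-0.015,-0.17,0,0,0,0],[1,-0.02,-0.23,-0.01,0,0,0],[1,-0.025,-0.29,-0.03,0,0,0],[1,-0.031,-0.34,-0.06,0,0,0],[1,-0.031,-0.356,-0.08,0,0,0],[1,-0.031,-0.356,-0.1,0,0,0],[1,-0.031,-0.356,-0.1,0,0,0]]}}

```text
clock: 8.82
tcp_pos: [0.4512, -0.3, 0.1507]
tool_rot: [-2.215, -2.223, 0.001]
wrist_force: [0.6, -0.5, 0.3]
gripper_width: 1.001
gripper_force: 0.0
```

```bash
python3 - <<'E'
from h import *
t=optics.snapshot("top");s=optics.snapshot("scene")
cv2.imwrite("pics/t3.png",t);cv2.imwrite("pics/s3.png",s)
top=np.hstack([crop(t,(125,140,195,210),4),crop(t,(215,160,285,230),4)])
bot=np.hstack([crop(s,(380,190,450,260),4),crop(s,(95,170,165,240),4)])
cv2.imwrite("pics/c3.png",np.vstack([top,bot]))
print(sensors.state()["tcp_pos"])
E
```

```text
[ 0.45233618 -0.30020008  0.15284067]
```

View pics/c3.png

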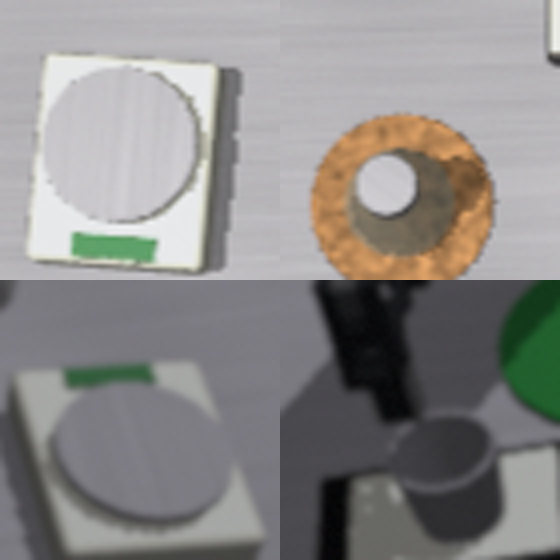

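The flask stands on the mat with its cap's top at about (241.4,205.9) in top. The pan is now clear, at about (155,175.6). I'll refine the pan and check the gripper against the cup.

```bash
python3 - <<'E'
from h import *
t=cv2.imread("pics/t3.png");s=cv2.imread("pics/s3.png")
for n,im,box,th in (("top",t,(135,155,177,196),205),):
    g=cv2.GaussianBlur(im,(3,3),0).max(2); m=(g<222)
    c=blobs(m,box)[0]; print(n,cv2.minAreaRect(world(n,c,.045)),cv2.minEnclosingCircle(world(n,c,.045)))
print("flask",at("top",(241.4,205.9),.125))
for p in [(.494,-.3,.152),(.41,-.3,.152),(.452,-.3,.095)]: print(p,(proj("scene",np.array(p))-[95,170])*4+[280,280])
# pan ellipse by hand from scene crop: x 52-235, y 380-523
print(at("scene",(380+143/4-.4,190+(451-280)/4-.4),.045))
E
```

```text
top ((0.5684000849723816, 0.26135000586509705), (0.09795097261667252, 0.09452790021896362), 88.4156494140625) ((0.5684000253677368, 0.26134997606277466), 0.06816232949495316)
flask [0.4819 0.0563 0.125 ]
(0.494, -0.3, 0.152) [408.16086167 429.03525674]
(0.41, -0.3, 0.152) [414.31609757 307.3675379 ]
(0.452, -0.3, 0.095) [437.99000224 445.26281991]
[0.5705 0.2632 0.045 ]
```

Call:
{"fn": "step_arm", "kwargs": {"plan": [[1,0,0,-0.03,0,0,0],[1,0,0,-0.06,0,0,0],[1,0,0,-0.08,0,0,0],[1,0,0,-0.088,0,0,0],[1,0,0,-0.088,0,0,0],[1,0,0,-0.088,0,0,0]]}}

```text
clock: 9.68
tcp_pos: [0.453, -0.3007, 0.0656]
tool_rot: [2.215, 2.225, 0.001]
wrist_force: [-0.2, -0.1, 0.2]
gripper_width: 0.998
gripper_force: 0.0
```

Call:
{"fn": "step_arm", "kwargs": {"newtons": 25, "plan": [[0.8,0,0,0,0,0,0],[0.7,0,0,0,0,0,0],[0,0,0,0,0,0,0],[0,0,0,0,0,0,0],[0,0,0,0,0,0,0],[0,0,0,0,0,0,0],[0,0,0,0,0,0,0]]}}

```text
clock: 10.55
tcp_pos: [0.4525, -0.3005, 0.0652]
tool_rot: [2.216, 2.225, 0.001]
wrist_force: [-0.8, 0.7, 5.1]
gripper_width: 0.638
gripper_force: 25.7
```

Call:
{"fn": "step_arm", "kwargs": {"plan": [[0,0,0,0.015,0,0,0],[0,0,0,0.045,0,0,0],[0,0,0,0.09,0,0,0],[0,0,0.01,0.13,0,0,0],[0,0.01,0.05,0.15,0,0,0],[0,0.02,0.1,0.15,0,0,0],[0,0.03,0.15,0.15,0,0,0],[0,0.04,0.2,0.15,0,0,0],[0,0.05,0.25,0.15,0,0,0],[0,0.06,0.3,0.15,0,0,0],[0,0.07,0.35,0.15,0,0,0],[0,0.08,0.4,0.15,0,0,0]]}}

```text
clock: 12.05
tcp_pos: [0.5323, 0.1014, 0.2153]
tool_rot: [2.216, 2.226, 0.001]
wrist_force: [0.7, -0.3, -0.8]
gripper_width: 0.64
gripper_force: 26.7
```

Call:
{"fn": "step_arm", "kwargs": {"plan": [[0,0.01,0.05,0,0,0,0],[0,0.02,0.1,-0.02,0,0,0],[0,0.03,0.14,-0.04,0,0,0],[0,0.036,0.163,-0.06,0,0,0],[0,0.036,0.163,-0.09,0,0,0],[0,0.036,0.163,-0.115,0,0,0],[0,0.036,0.163,-0.135,0,0,0],[0,0.036,0.163,-0.142,0,0,0],[0,0.036,0.163,-0.147,0,0,0],[0,0.036,0.163,-0.148,0,0,0],[0,0.036,0.163,-0.148,0,0,0]]}}

```text
clock: 13.42
tcp_pos: [0.5686, 0.2628, 0.067]
tool_rot: [2.217, 2.226, 0.002]
wrist_force: [0.0, -0.2, -1.2]
gripper_width: 0.641
gripper_force: 26.7
```

Call:
{"fn": "step_arm", "kwargs": {"plan": [[0,0,0,-0.001,0,0,0],[0,0,0,-0.002,0,0,0],[0,0,0,-0.002,0,0,0],[0.68,0,0,-0.002,0,0,0],[0.75,0,0,-0.002,0,0,0],[0.9,0,0,-0.002,0,0,0],[1,0,0,-0.002,0,0,0],[1,0,0,-0.002,0,0,0],[1,0,0,0.02,0,0,0],[1,0,0,0.06,0,0,0],[1,0,0,0.11,0,0,0],[1,0,0,0.16,0,0,0]]}}

```text
clock: 14.92
tcp_pos: [0.568, 0.2626, 0.2277]
tool_rot: [-2.217, -2.226, 0.0]
wrist_force: [0.5, 0.1, -0.1]
gripper_width: 0.999
gripper_force: 0.0
```

Call:
{"fn": "step_arm", "kwargs": {"plan": [[1,0.01,-0.05,0,0,0,0],[1,0.02,-0.11,0,0,0,0],[1,0.03,-0.17,0,0,0,0],[1,0.035,-0.23,0,0,0,0],[1,0.04,-0.29,-0.01,0,0,0],[1,0.052,-0.34,-0.03,0,0,0],[1,0.052,-0.358,-0.05,0,0,0],[1,0.052,-0.358,-0.06,0,0,0],[1,0.052,-0.358,-0.06,0,0,0]]}}

```text
clock: 16.05
tcp_pos: [0.6198, -0.0945, 0.1657]
tool_rot: [-2.215, -2.226, 0.001]
wrist_force: [0.8, -0.5, 0.5]
gripper_width: 1.002
gripper_force: 0.0
```

```bash
python3 - <<'E'
from h import *
t=optics.snapshot("top");s=optics.snapshot("scene")
cv2.imwrite("pics/t4.png",t);cv2.imwrite("pics/s4.png",s)
top=np.hstack([crop(t,(125,140,195,210),4),crop(t,(360,185,440,255),4)])
bot=np.hstack([crop(s,(380,190,450,260),4),crop(s,(210,200,290,270),4)])
cv2.imwrite("pics/c4.png",np.vstack([top,bot]))
g=t.max(2); print([ (cv2.minAreaRect(world("top",c,.045)),cv2.boundingRect(c)) for c in blobs(g>200,(360,190,440,250))[:1]])
print(sensors.state()["tcp_pos"], proj("scene",np.array([.6195,-.0945,.133])))
E
```

```text
[(((0.4515279531478882, -0.3189176619052887), (0.07077633589506149, 0.07660052180290222), 1.7444956302642822), (391, 202, 34, 33))]
[ 0.62055112 -0.09410695  0.16716587] [244.89223398 249.94504724]
```

View pics/c4.png

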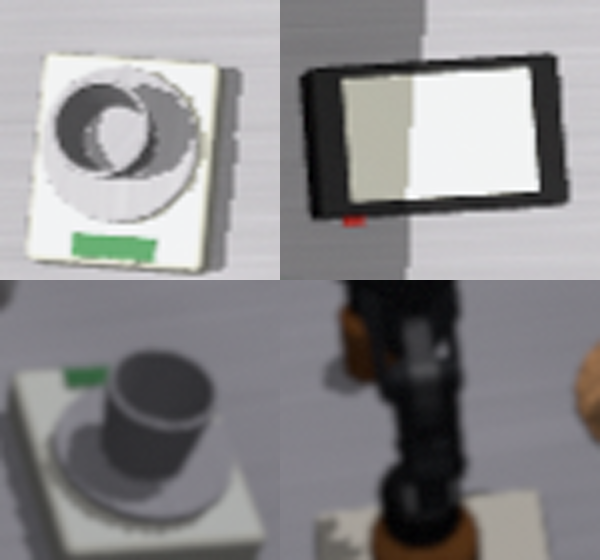

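The cup stands upright on the pan with its rim centred near (150.6,171.9). The pane's corners centre on (399.7,218.4). The bottle's cap is under the gripper.

```bash
python3 - <<'E'
from h import *
print("cup",at("top",(150.6,171.9),.095),at("scene",(380+160/4-.4,190+111/4-.4),.095),"pan",at("top",(155.1,175.6),.045),"pane",at("top",(399.7,218.4),.045))
E
```

```text
cup [0.5673 0.2607 0.095 ] [0.5727 0.2605 0.095 ] pan [0.5669 0.2621 0.045 ] pane [ 0.4509 -0.3034  0.045 ]
```

Call:
{"fn": "step_arm", "kwargs": {"newtons": 30, "plan": [[1,0,0,-0.03,0,0,0],[1,0,0,-0.055,0,0,0],[1,0,0,-0.065,0,0,0],[1,0,0,-0.066,0,0,0],[0.6,0,0,-0.066,0,0,0],[0,0,0,-0.066,0,0,0],[0,0,0,-0.066,0,0,0],[0,0,0,-0.066,0,0,0],[0,0,0,-0.066,0,0,0],[0,0,0,-0.066,0,0,0],[0,0,0,-0.066,0,0,0]]}}

```text
clock: 17.52
tcp_pos: [0.6208, -0.0954, 0.1014]
tool_rot: [2.216, 2.225, 0.002]
wrist_force: [0.3, 1.2, 5.4]
gripper_width: 0.457
gripper_force: 24.8
```

Call:
{"fn": "step_arm", "kwargs": {"plan": [[0,0,0,0.015,0,0,0],[0,0,0,0.04,0,0,0],[0,-0.01,-0.02,0.06,0,0,0],[0,-0.04,-0.05,0.06,0,0,0],[0,-0.07,-0.09,0.06,0,0,0],[0,-0.1,-0.13,0.06,0,0,0],[0,-0.13,-0.17,0.06,0,0,0],[0,-0.16,-0.2,0.05,0,0,0],[0,-0.169,-0.207,0.035,0,0,0],[0,-0.169,-0.207,0.015,0,0,0],[0,-0.169,-0.207,0.004,0,0,0],[0,-0.169,-0.207,0.002,0,0,0]]}}

```text
clock: 19.02
tcp_pos: [0.4511, -0.3018, 0.1027]
tool_rot: [-2.215, -2.227, 0.001]
wrist_force: [-5.6, 1.3, 12.3]
gripper_width: 0.431
gripper_force: 40.1
```

Call:
{"fn": "step_arm", "kwargs": {"plan": [[0,0,0,0,0,0,0],[0,0,0,-0.001,0,0,0],[0,0,0,-0.002,0,0,0],[0,0,0,-0.002,0,0,0]]}}

```text
clock: 19.52
tcp_pos: [0.4514, -0.3019, 0.1026]
tool_rot: [2.215, 2.226, 0.0]
wrist_force: [-6.2, 3.7, 16.6]
gripper_width: 0.436
gripper_force: 40.8
```

Contact is already made, so I'll release.

Call:
{"fn": "step_arm", "kwargs": {"plan": [[0,0,0,0.001,0,0,0],[0,0,0,0.001,0,0,0],[0.5,0,0,0.001,0,0,0],[0.6,0,0,0.001,0,0,0],[0.8,0,0,0.001,0,0,0],[1,0,0,0.001,0,0,0],[1,0,0,0.001,0,0,0],[1,0,0,0.02,0,0,0],[1,0,0,0.06,0,0,0],[1,0,0,0.1,0,0,0],[1,0,0,0.14,0,0,0]]}}

```text
clock: 20.9
tcp_pos: [0.4511, -0.3022, 0.2415]
tool_rot: [2.217, 2.226, 0.0]
wrist_force: [1.0, 0.1, 0.0]
gripper_width: 1.004
gripper_force: 0.0
```

Call:
{"fn": "step_arm", "kwargs": {"plan": [[1,0.005,0.05,0,0,0,0],[1,0.01,0.11,0,0,0,0],[1,0.015,0.17,0,0,0,0],[1,0.02,0.23,0,0,0,0],[1,0.025,0.29,0,0,0,0],[1,0.032,0.34,-0.02,0,0,0],[1,0.032,0.358,-0.05,0,0,0],[1,0.032,0.358,-0.09,0,0,0],[1,0.032,0.358,-0.13,0,0,0],[1,0.032,0.358,-0.149,0,0,0],[1,0.032,0.358,-0.149,0,0,0]]}}

```text
clock: 22.28
tcp_pos: [0.482, 0.0556, 0.0899]
tool_rot: [-2.215, -2.225, 0.004]
wrist_force: [0.3, -1.2, -0.6]
gripper_width: 1.0
gripper_force: 0.0
```

```bash
python3 - <<'E'
from h import *
t=optics.snapshot("top");s=optics.snapshot("scene")
cv2.imwrite("pics/t5.png",t)
cv2.imwrite("pics/c5.png",np.vstack([np.hstack([crop(t,(360,185,440,255),4),crop(t,(270,110,350,180),4)]),np.hstack([crop(s,(95,180,175,250),4),crop(s,(270,160,350,230),4)])]))
for n,im,b in (("top",t,(385,195,418,235)),):
    for c in blobs(im.max(2)<45,b,30)[:1]: print("cap",cv2.boundingRect(c),cv2.minEnclosingCircle(world(n,c,.133)))
c=blobs((t.max(2)>190),(270,115,345,185))[0]; print("stirrer",cv2.boundingRect(c),cv2.minAreaRect(world("top",c,.045)))
E
```

```text
cap (398, 207, 18, 17) ((0.45188531279563904, -0.2990398406982422), 0.019203873351216316)
stirrer (270, 115, 75, 55) ((0.6366260051727295, -0.09517569839954376), (0.17410317063331604, 0.12846852838993073), 88.29383087158203)
```

View pics/c5.png

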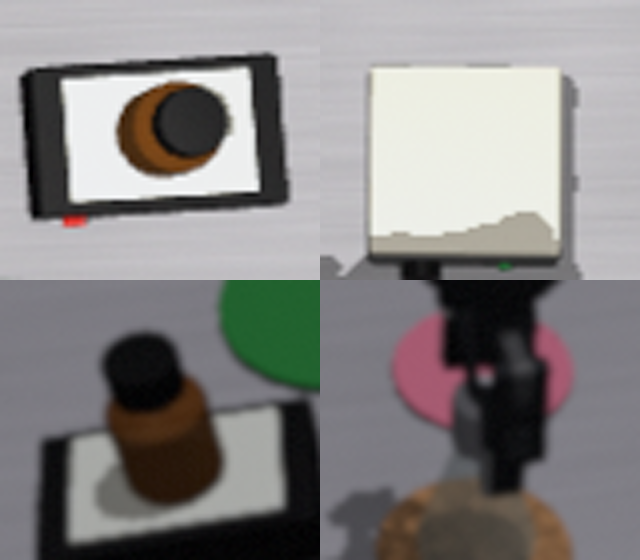

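The bottle stands upright on the pane. Its cap is at (.452,-.299), against the pane's centre at (.451,-.303). The bare stirrer plate spans crop x 369-562, y 67-257, so its centre is near (.617,-.092). The flask's cap lies between the fingers, so I'll grip it.

Call:
{"fn": "step_arm", "kwargs": {"newtons": 30, "plan": [[0,0,0,0,0,0,0],[0,0,0,0,0,0,0],[0,0,0,0,0,0,0],[0,0,0,0,0,0,0],[0,0,0,0,0,0,0],[0,0,0,0,0,0,0],[0,0,0,0,0,0,0],[0,0,0,0,0,0,0]]}}

```text
clock: 23.38
tcp_pos: [0.4834, 0.0557, 0.0918]
tool_rot: [2.216, 2.226, 0.001]
wrist_force: [-1.7, 0.3, 5.9]
gripper_width: 0.39
gripper_force: 29.6
```

Call:
{"fn": "step_arm", "kwargs": {"plan": [[0,0,0,0.015,0,0,0],[0,0,0,0.045,0,0,0],[0,0,0,0.08,0,0,0],[0,0.01,-0.01,0.1,0,0,0],[0,0.04,-0.04,0.1,0,0,0],[0,0.07,-0.07,0.1,0,0,0],[0,0.1,-0.11,0.1,0,0,0],[0,0.125,-0.14,0.09,0,0,0],[0,0.134,-0.148,0.075,0,0,0],[0,0.134,-0.148,0.055,0,0,0],[0,0.134,-0.148,0.046,0,0,0],[0,0.134,-0.148,0.043,0,0,0]]}}

```text
clock: 24.88
tcp_pos: [0.6167, -0.0917, 0.1339]
tool_rot: [-2.215, -2.226, 0.001]
wrist_force: [0.5, -0.5, -2.2]
gripper_width: 0.39
gripper_force: 30.3
```

Call:
{"fn": "step_arm", "kwargs": {"plan": [[0,0,0,0,0,0,0],[0,0,0,-0.001,0,0,0],[0,0,0,-0.001,0,0,0]]}}

```text
clock: 25.25
tcp_pos: [0.6174, -0.0922, 0.1338]
tool_rot: [2.216, 2.226, 0.001]
wrist_force: [-0.0, 0.3, -1.3]
gripper_width: 0.385
gripper_force: 30.3
```

Call:
{"fn": "step_arm", "kwargs": {"plan": [[0,0,0,-0.001,0,0,0],[0,0,0,-0.002,0,0,0],[0,0,0,-0.002,0,0,0],[0.45,0,0,-0.002,0,0,0],[0.5,0,0,-0.002,0,0,0],[0.6,0,0,-0.002,0,0,0],[0.8,0,0,-0.002,0,0,0],[1,0,0,-0.002,0,0,0],[1,0,0,-0.002,0,0,0],[1,0,0,0.03,0,0,0],[1,0,0,0.07,0,0,0],[1,0,0,0.12,0,0,0]]}}

```text
clock: 26.75
tcp_pos: [0.6167, -0.0922, 0.2537]
tool_rot: [-2.216, -2.225, 0.002]
wrist_force: [0.3, 0.1, -0.3]
gripper_width: 1.004
gripper_force: 0.0
```

Call:
{"fn": "step_arm", "kwargs": {"plan": [[1,-0.05,-0.02,0.01,0,0,0],[1,-0.1,-0.04,0.02,0,0,0],[1,-0.15,-0.06,0.03,0,0,0],[1,-0.2,-0.08,0.03,0,0,0],[1,-0.25,-0.1,0.03,0,0,0],[1,-0.25,-0.1,0.03,0,0,0],[1,-0.25,-0.1,0.03,0,0,0]]}}

```text
clock: 27.62
tcp_pos: [0.3674, -0.1925, 0.2836]
tool_rot: [2.217, 2.225, 0.001]
wrist_force: [-0.3, -0.0, -0.8]
gripper_width: 0.999
gripper_force: 0.0
```

```bash
python3 - <<'E'
from h import *
t=optics.snapshot("top");s=optics.snapshot("scene")
cv2.imwrite("pics/t6.png",np.hstack([crop(t,(120,110,320,260),2),crop(t,(270,110,350,185),5)[:300]]))
cv2.imwrite("pics/s6.png",s)
E
```

```text
(no output)
```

View pics/t6.png

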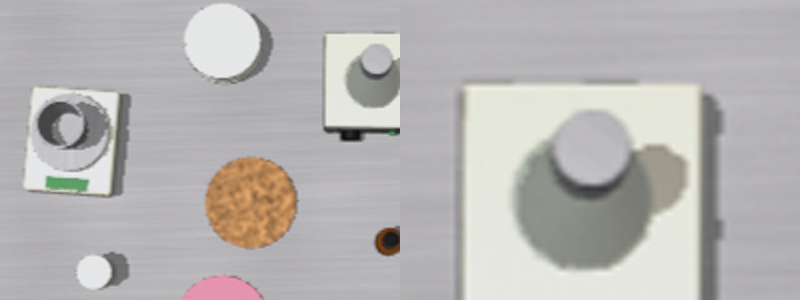

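View pics/s6.png

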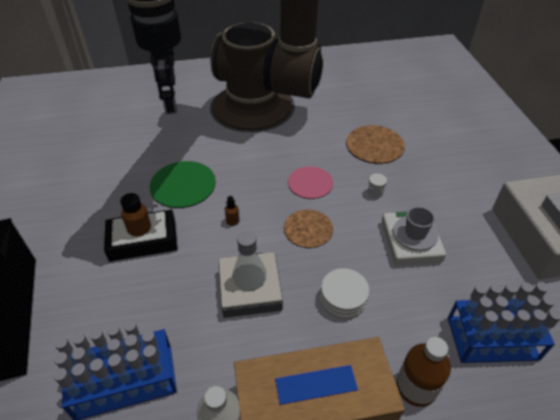

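All three vessels stand upright on their instruments: the flask at (248,265), the cup at (418,228) and the bottle at (136,218) in the scene picture. The dishes, dropper and pot have not moved. I'll check the flask's cap numerically (top px (307.8,139.2)), then hand in.

```bash
python3 - <<'E'
from h import *
p=at("top",(307.8,139.2),.165); print(p)
if np.hypot(p[0]-.617,p[1]+.092)<.007: print(r.job_done())
E
```

```text
[ 0.6159 -0.0903  0.165 ]
the job is handed in; nothing more can be done
None
```

The flask is on the stirrer, the cup on the balance's pan and the bottle on the light box, each upright and within about 4 mm of centre by camera measurement; the job is handed in, but no verdict came back.

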